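# Shut the tool crib and drop its latch

## Robot

A 7-joint arm with a two-finger parallel gripper is mounted at the origin on a cart in front of the work surface, level with it; the furniture and walls round the work are solid. World frame = base frame: x ahead of the robot, y to its left, z up, the work surface at z = 0. Lengths are in m, angles in rad, forces in N, time in s.
With the tool pointing down it reaches from about 0.4 to 0.85 m from the base axis. Payload 10.4 kg.
Tool frame: the origin (TCP) lies between the finger pads; the fingertips stand ahead of it and the grasp point (between the pads) lies 5 mm behind it (manip.tip_extent is the z of the fingertips in the tool frame, in m); z points along the fingers, y is the line along which they close (so a half turn about z gives the same grasp; the last joint's range is limited). The gripper opens to 85 mm and grips with 20 to 120 N. Pads are 22 mm wide; open, the fingers measure 114 mm over their backs; the gripper's body (76 mm by 85 mm) begins 54 mm behind the grasp point. The pads swing forward as they close: fully open they stand 13 mm farther back than shut.
Start: joints at [1.25, 0.332, -0.065, 1.46, 0.022, 1.35, -0.088], TCP at [0.183, -0.598, 0.245] pointing down, gripper open.
Joint ranges: [-2.6, 2.6], [-0.5, 2.12], [-1.47, 1.34], [0.16, 2.42], [-1.27, 4.41], [0.06, 2.06], [-2.6, 2.6]. Speed limits (rad/s): [2.22, 2.22, 2.79, 2.79, 3.14, 3.14, 3.14].

## Interface

Orientations are given as a unit quaternion [x, y, z, w].
In Python, from workcell import status, viewer, manip gives the robot as it stands.
- The arm moves only by the tool play_rows, never from a script. Its argument "plan" is one flat list of numbers, 7 for each row, row after row: the turn, a rotation vector about the tool's x, y, z in degrees, then the shift along the tool's x, y, z in m, then the opening, from 0 (shut) to 1 (fully open). In form: [ax, ay, az, dx, dy, dz, grip, ax, ay, az, dx, dy, dz, grip, ...]. A call has 1 to 20 rows; each row is the pose to reach, as a shift and turn from the pose commanded when the call began, along the tool's axes at that moment; what a row does not reach only later rows make up. A row lasts 1/8 s, in which the tool goes at most 62.5 mm and 10.7 degrees, less where a joint would pass 70% of its speed; a pose out of reach is approached as far as the arm can. A call with a gripper value outside its range is refused whole. The fingers move at their own pace and stop on an object; "squeeze" is the grip in N (left out, the last holds). Time passes only in rows, so rows that repeat a pose let the fingers close. It gives the time, the measured TCP pose, the force, the opening and the grip force at its end, in the units of the state.
- status.get_obs(): the state, without advancing time (a new reading comes with each control period).
- viewer.camera(name): name is "scene" or "top" or "wrist"; returns the picture (400x640x3 uint8, red, green, blue); there is no depth.
- viewer.camera_model(name): a dict with "fx", "fy", "cx", "cy" (pixels), "R" (3x3) and "t" (3): a world point X has camera coordinates R X + t. Camera axes: x right, y down, z forward; pixel columns grow to the right and rows downward; lengths in m; the calibration is good to about 2 mm. A picture is of the moment at which its call begins: read the wrist's pose just before it. camera_model takes no time and is no camera call; for the wrist camera it gives the pose at the moment of the call.
- manip.hand_in(): hands the job in; it is judged then, once.
The state is a dict: "clock": time; "joint_pos": joint angles; "joint_velocities": joint speeds; "tau": joint torques, N m; "position": TCP position; "ee_rot": TCP orientation; "ft_force": force on the tool from outside, world axes, zero at the start; "torque": the same for the moment, N m; "grip_width": opening from 0.0 (shut) to 1.0 (fully open); "grasp_force": force on a finger pad.
Only numpy, scipy, OpenCV 4.12 (cv2) and the standard library are available. Lean on these libraries where they do the work, as an engineer would, in place of code of your own. Each camera call takes 0.05 s, during which the arm holds its last target. There are 200 camera calls.

## Task

The little gate of the wooden tool crib stands ajar. Lift the latch bar by its thumb tab, swing the gate shut against its spring buffer so that the raised bar passes over the striker, and let the bar drop fully home into the slot of the catch, so that the gate stays latched when you let go. Be gentle with the catch - never ram or force the bar against it - and leave the small things lying round the crib alone.

Things in the scene. Friction and masses are not known exactly. Their poses are not given: they have to be found in the camera images.
- crib: Plywood tool crib fixed to the bench: a tray 200 x 250 mm on a closed plinth, walls 240 mm high; a block plane and files lie in the tray, a guitar's neck lies in front. Origin: at bench height, midway across, 110 mm behind the tray's front edge; x points into the crib (away from the robot at yaw 0), y left, z up. The tray's front (-x) is closed by a wooden gate 16 mm thick, 182 mm long, top 248 mm above the bench.
- gate_hinge (a point): Foot of the gate's vertical hinge line at bench height, fixed at x = -60, y = +105 mm of the crib's frame (front left). At gate angle a, a point r mm from the hinge line along the gate lies at crib x = -60 - r sin(a), y = 105 - r cos(a).
- gate (a joint): Gate angle, rad: 0 = square across the crib's front, grows as the right-hand free end swings out towards the robot; starts at 0.25 to 0.65. It stays where left (light friction, damping 0.8 N m s/rad), except on the spring buffer. Latched, it stands between -0.085 and +0.085, as the catch has been set.
- buffer_mouth (a point): Mouth of the spring buffer, a rubber plunger on a wooden block behind the gate, 170 mm from the hinge line. It meets the gate below about 0.105 rad, then pushes back with 0.6 N plus 150 N/m (1 to 6 N in all) and pushes the gate open again if it is let go unlatched.
- bar_pivot (a point): Pivot pin of the latch bar, in the gate's mid-plane, 50 mm from the hinge line, 262 mm above the bench. The dark steel bar (8 mm thick, 16 mm high, about 0.15 kg) stands on edge over the gate's top rail, runs away from the hinge and ends 178 mm from this pin (228 mm from the hinge line), 36 mm past the gate's free end. Frame: the gate's.
- latch_bar (a joint): Angle of the latch bar on the gate, rad. 0 = down and level on its rest (underside 254, top 270 mm above the bench); grows as its free end is lifted; stops at 0.22. It clears the striker above 0.15. It falls by its own weight when let go.
- tab_grip (a point): Point to pinch on the bar's upright thumb tab, 10 mm thick across the gate (pinch it that way), 24 mm wide along the bar, top 316 mm above the bench. The point is 110 mm from the pivot along the bar (160 mm from the hinge line) and 38 mm above the pin with the bar down. Its frame is the bar's: parallel to the crib's with both joints at 0; it turns with gate and bar.
- catch_nominal (a point): Middle of the catch's slot AS DRAWN, at the height of the underside of the seated bar (254 mm). The real catch, a 24 mm wide block with steel top beyond the gate's free end, is not measured: it stands up to 15 mm nearer or farther along crib x. Slot 12 mm wide along x, floor 2.5 mm below; behind it a back plate, top 54 mm above this point, stops the raised bar: feel for it.
- striker_nominal (a point): Middle of the top of the striker AS DRAWN, 20 mm in front (crib -x) of catch_nominal and 20 mm above it; it really stands shifted just as the catch does (up to 15 mm either way along crib x). A square block 28 mm thick along x. The bar has 2 mm of play either side in the slot behind it. The bar must press on the catch with less than 15 N.
- tape_roll: Yellow roll of tape lying flat, 62x75x24 mm, near the front edge. Position is the centre of its underside. A bystander: leave it alone.
- mini_clamp: Small black bar clamp with a wooden handle, 74x197x19 mm, lying at the left. Position is the centre of its underside. A bystander: leave it alone.
- capo: Black spring capo, 40x75x18 mm, lying at the left. Position is the centre of its underside. A bystander: leave it alone.
- pencil_carp: Red flat pencil, 14x162x8 mm, lying near the front edge on the right. Position is the centre of its underside. A bystander: leave it alone.

How it is judged:
By the outcome, as a careful person would: the job done as asked, in the order asked, and still so for the second after the job is handed in, with the robot touching nothing.
It also fails if it takes over 54 s, if anything falls off the work surface, if the arm or the gripper's body presses on something with over 40 N, if the wrist force passes 120 N, or if a joint passes its speed limit or range.

## Working session

There is one attempt and no reset: what is moved stays moved. The work goes in short steps, Python scripts to look and compute and a tool call to move; the robot and the scene stay as the last step left them, time stands still between calls to the robot, and variables do not carry over. Pictures are saved under pics/ and viewed, at most 10 in all, crops included, and the job is handed in when it is done.

Besides the shell and the picture viewer there is one more tool, called in YAML: its name, and indented under it one key for each argument. play_rows: Moves the arm, as the interface text tells. Its arguments: {"type":"object","properties":{"plan":{"type":"array","items":{"type":"number"}},"squeeze":{"type":"number"}},"required":["plan"]}

```bash
ls; mkdir -p pics
python3 - <<'E'
from workcell import status, viewer, manip
import cv2
o=status.get_obs(); print(o, manip.tip_extent)
for n in ["scene","top"]:
    im=viewer.camera(n); cv2.imwrite(f"pics/{n}0.png",im[:,:,::-1]); m=viewer.camera_model(n); print(n,m)
E
```

```text
pics
{'clock': 0.0, 'joint_pos': array([ 1.25042411,  0.33288335, -0.06468378,  1.46097996,  0.02159138,
        1.34987221, -0.08850068]), 'joint_velocities': array([-0.00062159, -0.00136087,  0.0007363 , -0.00050852, -0.00074905,
       -0.00107711, -0.00044946]), 'tau': array([ 7.78090107e-04, -6.25454450e+01,  4.96871537e-02, -3.91604805e+01,
        1.64072856e-02,  9.89147782e-03, -1.68218310e-05]), 'position': array([ 0.18325158, -0.59715085,  0.24449024]), 'ee_rot': array([ 9.88936374e-01,  1.48338543e-01, -1.39044251e-04, -7.10439856e-04]), 'ft_force': array([-0.90504268,  0.09727588,  0.18262967]), 'torque': array([0.00122787, 0.02683837, 0.01764474]), 'grasp_force': 0.0, 'grip_width': 0.9983250587355853} 0.014
scene {'fx': 458.5929586447917, 'fy': 458.5929586447917, 'cx': 320.201482500471, 'cy': 201.36761766680422, 'R': array([[ 0.85530502, -0.51803286,  0.009761  ],
       [-0.35012537, -0.59176075, -0.72610704],
       [ 0.38192349,  0.61762542, -0.68751239]]), 't': array([-0.34597756,  0.48428337,  0.74670072])}
top {'fx': 482.0071401731656, 'fy': 482.0071401731656, 'cx': 317.16539412589555, 'cy': 203.35671998737052, 'R': array([[ 3.10994700e-01, -9.50411290e-01,  8.22516820e-04],
       [-9.17081380e-01, -3.00315403e-01, -2.62244926e-01],
       [ 2.49487553e-01,  8.08024673e-02, -9.65000996e-01]]), 't': array([0.06963516, 0.66690187, 1.21927986])}
```

View pics/scene0.png

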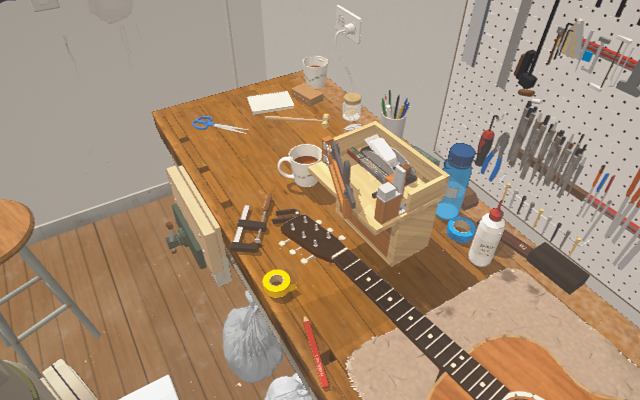

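View pics/top0.png

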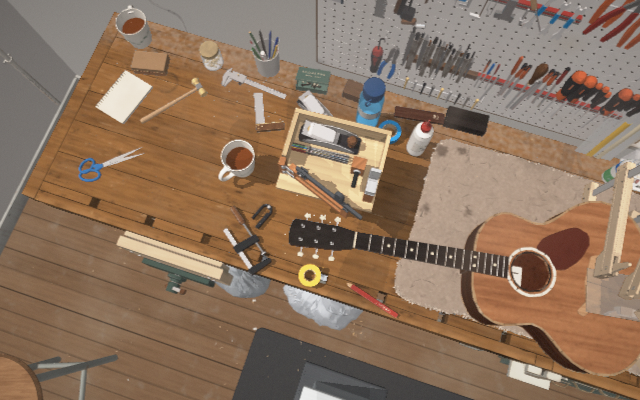

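The scene view shows the crib at about (385,190), and the top view shows it at about (335,160). The gate and its bar run from around (283,172) to (360,215) in the top view. I'll enlarge both.

Run:
```python
import cv2,numpy as np
a=cv2.imread("pics/scene0.png")[110:270,300:460]; b=cv2.imread("pics/top0.png")[100:230,265:400]
a=cv2.resize(a,(400,400),interpolation=cv2.INTER_CUBIC)
def grid(im,x0,y0,w,h,W,H):
    im=cv2.resize(im[y0:y0+h,x0:x0+w],(W,H),interpolation=cv2.INTER_CUBIC)
    for x in range((x0//20+1)*20,x0+w,20): cv2.putText(im,str(x),(int((x-x0)*W/w),10),0,.35,(0,255,0)); cv2.line(im,(int((x-x0)*W/w),12),(int((x-x0)*W/w),18),(0,255,0))
    for y in range((y0//20+1)*20,y0+h,20): cv2.putText(im,str(y),(0,int((y-y0)*H/h)),0,.35,(0,255,0))
    return im
cv2.imwrite("pics/z0.png",np.hstack([grid(cv2.imread("pics/scene0.png"),300,110,160,160,400,400)]))
A=grid(cv2.imread("pics/top0.png"),268,98,133,125,798,600)
cv2.imwrite("pics/z1.png",A[:600,:800])
cv2.imwrite("pics/z0.png",grid(cv2.imread("pics/scene0.png"),302,112,160,120,800,600))
```

```text
(no output)
```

View pics/z0.png

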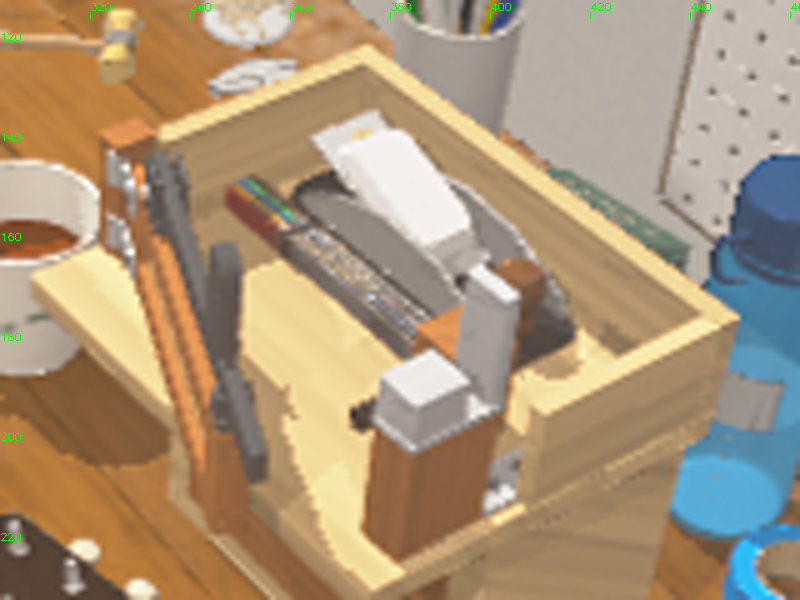

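View pics/z1.png

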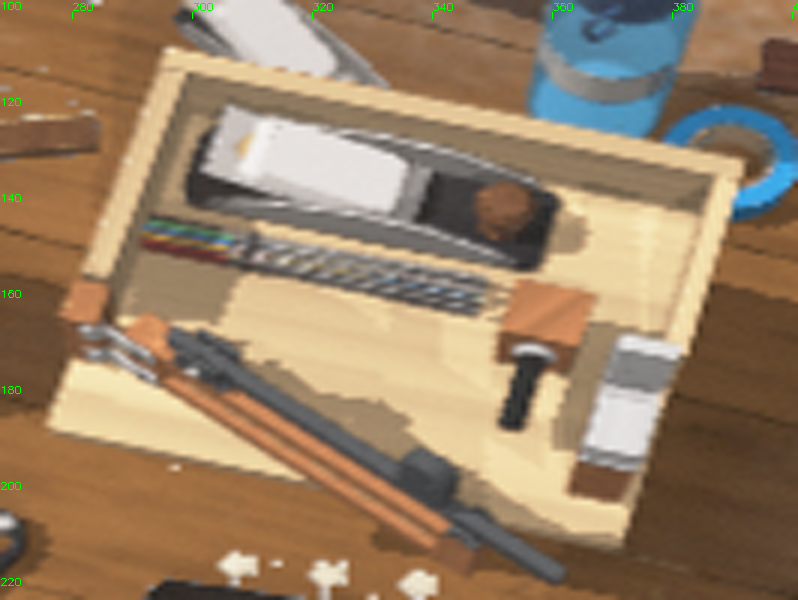

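Top view, crop scale 6 x 4.8: outer back corners of the wall are at crop (165,48) and (745,160). The striker's white top is at about (622,425), the back plate top at about (648,345), the tab top at about (430,465) and the bar end at about (558,575).

```bash
cat > h.py <<'E'
import numpy as np, cv2
from scipy.spatial.transform import Rotation as Rn
from workcell import status, viewer, manip
def ray(m,u,v,z):
    R=np.array(m["R"]);t=np.array(m["t"]);c=-R.T@t
    d=R.T@np.array([(u-m["cx"])/m["fx"],(v-m["cy"])/m["fy"],1]);return c+d*(z-c[2])/d[2]
def proj(m,X):
    p=np.array(m["R"])@X+m["t"];return np.array([m["fx"]*p[0]/p[2]+m["cx"],m["fy"]*p[1]/p[2]+m["cy"]])
def tri(m1,p1,m2,p2):
    A=[];b=[]
    for m,p in((m1,p1),(m2,p2)):
        R=np.array(m["R"]);c=-R.T@np.array(m["t"]);d=R.T@np.array([(p[0]-m["cx"])/m["fx"],(p[1]-m["cy"])/m["fy"],1]);d/=np.linalg.norm(d)
        P=np.eye(3)-np.outer(d,d);A.append(P);b.append(P@c)
    return np.linalg.lstsq(np.vstack(A),np.hstack(b),rcond=None)[0]
E
python3 - <<'E'
from h import *
m=viewer.camera_model("top"); s=viewer.camera_model("scene")
T=lambda x,y:(268+x/6,98+y/4.8); S=lambda x,y:(302+x/5,112+y/5)
pts={"BL":((165,48),.24,(367,45)),"BR":((745,160),.24,(738,318)),"tab":((430,462),.316,(222,246)),"barend":((558,574),.27,(258,475)),
"strikerFL":((580,458),.274,(375,398)),"strikerFR":((635,468),.274,(440,430)),"plateBR":((680,345),.308,(518,300)),"plateBL":((622,335),.308,(475,265))}
W={}
for k,(a,z,b) in pts.items():
    W[k]=(ray(m,*T(*a),z),ray(s,*S(*b),z)); print(k,W[k][0].round(4),W[k][1].round(4),tri(m,T(*a),s,S(*b)).round(4))
BL=(W["BL"][0]+W["BL"][1])/2;BR=(W["BR"][0]+W["BR"][1])/2
d=BL-BR;print("len",np.hypot(*d[:2]));yaw=np.arctan2(-d[0],d[1]);print("yaw",yaw)
c,sn=np.cos(yaw),np.sin(yaw);ex=np.array([c,sn]);ey=np.array([-sn,c])
O=(BL+BR)[:2]/2-ex*.09;print("O",O)
for k in W:
  for p in W[k]: print(k,(np.array([ex,ey])@(p[:2]-O)*1000).round(1))
E
```

```text
BL [0.7932 0.3906 0.24  ] [0.7942 0.3868 0.24  ] [0.7959 0.3907 0.2368]
BR [0.8079 0.1413 0.24  ] [0.8077 0.1387 0.24  ] [0.8097 0.1409 0.2373]
tab [0.5892 0.2134 0.316 ] [0.5892 0.2132 0.316 ] [0.5893 0.2133 0.3158]
barend [0.5645 0.1518 0.27  ] [0.5587 0.1387 0.27  ] [0.5685 0.1516 0.2543]
strikerFL [0.6216 0.1605 0.274 ] [0.6192 0.1477 0.274 ] [0.6274 0.1596 0.2603]
strikerFR [0.6234 0.1387 0.274 ] [0.6297 0.1204 0.274 ] [0.6349 0.1351 0.2576]
plateBR [0.6766 0.1405 0.308 ] [0.6744 0.1363 0.308 ] [0.6784 0.1404 0.3034]
plateBL [0.6745 0.163  0.308 ] [0.6735 0.1615 0.308 ] [0.675  0.163  0.3063]
len 0.2491372268929339
yaw 0.056550718389226255
O [0.7109099  0.25925546]
BL [ 89.6 126.5]
BL [ 90.4 122.7]
BR [  90.2 -123.3]
BR [  89.8 -125.9]
tab [-124.1  -38.9]
tab [-124.1  -39.1]
barend [-152.3  -99. ]
barend [-158.8 -111.8]
strikerFL [-94.8 -93.6]
strikerFL [ -97.9 -106.2]
strikerFR [ -94.2 -115.4]
strikerFR [ -88.9 -134. ]
plateBR [ -41.  -116.6]
plateBR [ -43.4 -120.7]
plateBL [-41.8 -94.1]
plateBL [-42.9 -95.5]
```

```bash
cat >> h.py <<'E'
PSI=.0566; O=np.array([.711,.2593])
def setcrib(o,psi):
    global O,PSI; O=np.array(o);PSI=psi
def hinge(): return O+Rn.from_euler('z',PSI).as_matrix()[:2,:2]@[-.060,.105]
def tool(a,b,lift=0,r0=.110,h0=.038,dn=.0):
    """TCP pose pinching the tab at gate angle a, bar angle b; lift = extra height along world z; dn = shift along inward normal"""
    G=Rn.from_euler('z',PSI-a).as_matrix(); g=-G[:,1]; n=G[:,0]      # g: along the gate from hinge, n: inward normal
    up=np.array([0,0,1.]); gb=np.cos(b)*g+np.sin(b)*up; ub=-np.sin(b)*g+np.cos(b)*up
    P=np.r_[hinge(),.262]+.05*g+r0*gb+h0*ub+dn*n+lift*up
    Z=-ub; Y=n; X=np.cross(Y,Z); return P+.005*Z, np.c_[X,Y,Z]
def cur():
    o=status.get_obs(); return np.array(o["position"]),Rn.from_quat(o["ee_rot"]).as_matrix()
def rel(p,R,base=None):
    p0,R0=base or cur(); return np.r_[Rn.from_matrix(R0.T@R).as_rotvec(degrees=True), R0.T@(p-p0)]
E
python3 - <<'E'
from h import *
np.set_printoptions(suppress=True,precision=4)
p,R=tool(.42,0,lift=.13); p0,R0=cur()
print(p,R,hinge())
for f in [.1,.5,1]:
  q=p0+(p-p0)*f; q[0]+=.06*(f==.5); q[2]=p[2]; print(rel(q,R))
o=status.get_obs(); m=viewer.camera_model("wrist"); c=-np.array(m["R"]).T@m["t"]; print("cam in tool",R0.T@(c-p0), np.array(m["R"])@R0, m["fx"])
E
```

```text
[0.5883 0.2112 0.425 ] [[ 0.3555  0.9347 -0.    ]
 [ 0.9347 -0.3555 -0.    ]
 [-0.     -0.     -1.    ]] [0.6452 0.3607]
[ -0.0676  -0.0295 -52.1132   0.0624  -0.0656  -0.1803]
[ -0.0676  -0.0295 -52.1132   0.3695  -0.3096  -0.18  ]
[ -0.0676  -0.0295 -52.1132   0.6244  -0.6542  -0.1796]
cam in tool [ 0.0662  0.0001 -0.1285] [[-0.0011  1.      0.0001]
 [-0.9658 -0.001  -0.2594]
 [-0.2594 -0.0004  0.9658]] 315.1511127382001
```

play_rows:
  plan: [0,0,0,0.01,-0.01,-0.06,1,0,0,-5,0.02,-0.02,-0.12,1,0,0,-10,0.06,-0.06,-0.17,1,0,0,-18,0.11,-0.1,-0.18,1,0,0,-25,0.15,-0.13,-0.18,1,0,0,-33,0.2,-0.165,-0.18,1,0,0,-40,0.25,-0.205,-0.18,1,0,0,-46,0.29,-0.245,-0.18,1,0,0,-52,0.33,-0.28,-0.18,1,0,0,-52,0.37,-0.32,-0.18,1,0,0,-52,0.41,-0.365,-0.18,1,0,0,-52,0.45,-0.41,-0.18,1,0,0,-52,0.49,-0.455,-0.18,1,0,0,-52,0.525,-0.505,-0.18,1,0,0,-52,0.56,-0.555,-0.18,1,0,0,-52,0.59,-0.605,-0.18,1,0,0,-52,0.615,-0.64,-0.18,1,0,0,-52,0.624,-0.654,-0.18,1,0,0,-52,0.624,-0.654,-0.18,1]

```text
clock: 2.48
position: [0.5877, 0.2122, 0.4244]
ee_rot: [0.823, 0.568, -0.001, -0.001]
ft_force: [0.3, -0.6, -0.1]
grip_width: 0.997
grasp_force: 0.0
```

Run:
```python
from h import *
np.set_printoptions(suppress=True,precision=4)
m=viewer.camera_model("wrist"); im=viewer.camera("wrist"); cv2.imwrite("pics/w1.png",im[:,:,::-1]); np.save("w1m.npy",m)
print(status.get_obs()["clock"],cur(),status.get_obs()["joint_pos"])
for k,r,z in [("tab",.16,.316),("end",.228,.270),("pivot",.05,.27)]:
    G=Rn.from_euler('z',PSI-.42).as_matrix(); X=np.r_[hinge(),z]-r*G[:,1]; print(k,proj(m,X))
for x in (-94,-66,-54): print(x,proj(m,np.r_[O+Rn.from_euler('z',PSI).as_matrix()[:2,:2]@[x/1000,-.105],.274 if x<-55 else .308]))
```

```text
2.525 (array([0.588 , 0.2108, 0.4248]), array([[ 0.3566,  0.9342, -0.0009],
       [ 0.9342, -0.3566, -0.0002],
       [-0.0005, -0.0007, -1.    ]])) [ 0.1131  0.4132 -0.8132  1.0812  0.3012  1.7599 -0.9627]
tab [316.8806 204.5314]
end [316.8171 258.7168]
pivot [316.8424  62.085 ]
-94 [374.4771 238.8664]
-66 [402.3423 227.4864]
-54 [426.7659 235.9259]
```

View pics/w1.png

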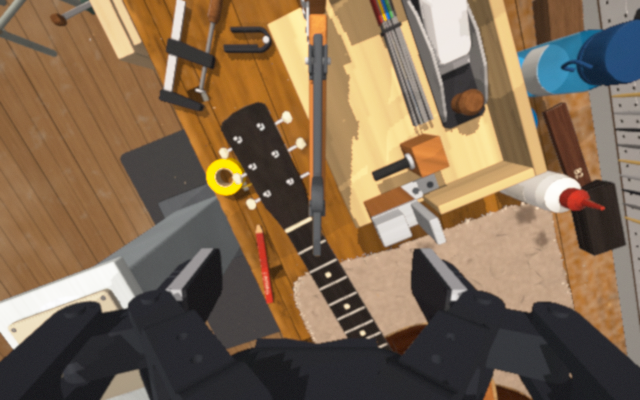

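The wrist view shows the bar running from (318,40) to its end near (317,253), with the tab at about (317,200), the striker at about (390,225) and the plate at about (430,225). I'll refine these with pixel profiles.

Run:
```python
from h import *
im=cv2.imread("pics/w1.png"); m=np.load("w1m.npy",allow_pickle=True).item()
g=cv2.cvtColor(im,cv2.COLOR_BGR2GRAY)
for r in (90,120,150,190,210,235): print(r,g[r,308:330])
print("col317",list(zip(range(170,262,2),g[170:262:2,317])))
c=im[150:270,290:470]; cv2.imwrite("pics/w1z.png",cv2.resize(c,(800,533),interpolation=cv2.INTER_CUBIC))
```

```text
90 [197 168 158 156 144 117 105 104 105 103 102  99  94  83  86  99  99 107
 126 147 151 151]
120 [123 141 154 156 144 117 102 102 103 101 100  98  89  81  82  91  95 103
 123 139 140 143]
150 [110 130 151 155 141 114 101 102 103 103 102  95  87  80  85  91  96 110
 127 133 132 131]
190 [102 119 128 109 101  99 101  98  96  93  93  92  93  90  83  80  85  97
 105 107 106 105]
210 [ 74  93  95  80  72  69  72  71  71  71  71  72  72  72  65  62  70  90
 106 108 107 105]
235 [ 37  36  38  46  67  86  97 100 100 100  96  91  78  66  63  73  83  95
 103 107 110 115]
col317 [(170, np.uint8(102)), (172, np.uint8(99)), (174, np.uint8(93)), (176, np.uint8(78)), (178, np.uint8(67)), (180, np.uint8(67)), (182, np.uint8(68)), (184, np.uint8(72)), (186, np.uint8(85)), (188, np.uint8(90)), (190, np.uint8(93)), (192, np.uint8(101)), (194, np.uint8(104)), (196, np.uint8(107)), (198, np.uint8(106)), (200, np.uint8(104)), (202, np.uint8(99)), (204, np.uint8(94)), (206, np.uint8(89)), (208, np.uint8(83)), (210, np.uint8(71)), (212, np.uint8(83)), (214, np.uint8(99)), (216, np.uint8(100)), (218, np.uint8(100)), (220, np.uint8(102)), (222, np.uint8(102)), (224, np.uint8(100)), (226, np.uint8(100)), (228, np.uint8(100)), (230, np.uint8(99)), (232, np.uint8(99)), (234, np.uint8(100)), (236, np.uint8(98)), (238, np.uint8(97)), (240, np.uint8(92)), (242, np.uint8(90)), (244, np.uint8(88)), (246, np.uint8(92)), (248, np.uint8(90)), (250, np.uint8(91)), (252, np.uint8(89)), (254, np.uint8(91)), (256, np.uint8(63)), (258, np.uint8(40)), (260, np.uint8(39))]
```

View pics/w1z.png

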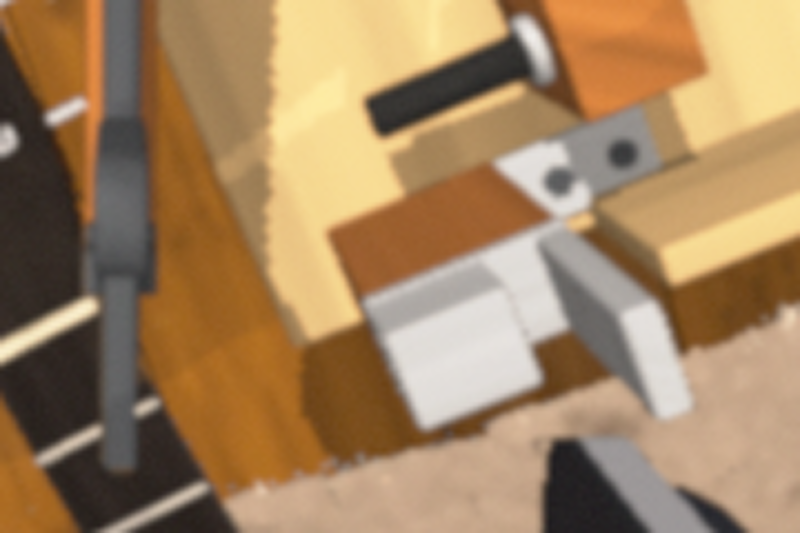

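Run:
```python
from h import *
m=np.load("w1m.npy",allow_pickle=True).item()
M=Rn.from_euler('z',PSI).as_matrix()[:2,:2].T
for k,(x,y),z in [("sF1",(385,340),.274),("sF2",(425,430),.274),("sR1",(500,290),.274),("sR2",(540,382),.274),("pF1",(625,308),.308),("pF2",(660,416),.308),("pR1",(655,283),.308),("pR2",(690,408),.308),("barend",(118,469),.27)]:
    X=ray(m,290+x*180/800,150+y*120/533,z); c=M@(X[:2]-O)*1000; d=c-[-60,105]; print(k,c.round(1),np.hypot(*d).round(1),np.arctan2(-d[0],-d[1]).round(4))
```

```text
sF1 [-87.7 -94.3] 201.2 0.1379
sF2 [ -87.3 -116.9] 223.6 0.1222
sR1 [-61.8 -93.8] 198.8 0.0088
sR2 [ -61.  -116.6] 221.6 0.0047
pF1 [-46.4 -92.5] 198.0 -0.0686
pF2 [ -47.3 -115.5] 220.9 -0.0575
pR1 [-39.9 -90.2] 196.2 -0.1028
pR2 [ -41.7 -116.3] 222.0 -0.0827
barend [-151.9 -100. ] 224.7 0.4212
```

```bash
sed -i 's/.2593\])/.2613])/' h.py
python3 - <<'E'
from h import *
np.set_printoptions(suppress=True,precision=4)
print(O,rel(*tool(.42,0)))
E
```

```text
[0.711  0.2613] [-0.0421  0.0293 -0.0719  0.0024 -0.0004  0.1298]
```

play_rows:
  plan: [0,0,0,0.0025,0,0.03,1,0,0,0,0.0025,0,0.06,0.6,0,0,0,0.0025,0,0.09,0.5,0,0,0,0.0025,0,0.11,0.5,0,0,0,0.0025,0,0.125,0.5,0,0,0,0.0025,0,0.13,0.4,0,0,0,0.0025,0,0.13,0.3,0,0,0,0.0025,0,0.13,0.2,0,0,0,0.0025,0,0.13,0.1,0,0,0,0.0025,0,0.13,0,0,0,0,0.0025,0,0.13,0,0,0,0,0.0025,0,0.13,0]
  squeeze: 30

```text
clock: 4.03
position: [0.5891, 0.2133, 0.296]
ee_rot: [0.824, 0.567, 0.001, 0.0]
ft_force: [-0.7, -0.3, 5.5]
grip_width: 0.111
grasp_force: 30.6
```

Run:
```python
from h import *
np.set_printoptions(suppress=True,precision=4)
p,R=cur(); M=Rn.from_euler('z',PSI).as_matrix()[:2,:2].T
d=M@(p[:2]-hinge()); print(p,"r,a",np.hypot(*d),np.arctan2(-d[0],-d[1]))
b=tool(.42,0)
for bb in (.05,.1,.15,.185): print(bb,rel(*tool(.42,bb),base=b))
```

```text
[0.5891 0.2133 0.296 ] r,a 0.1595754634820994 0.41555604286008324
0.05 [ 0.     -2.8648 -0.      0.0018  0.     -0.0055]
0.1 [-0.     -5.7296 -0.      0.0038 -0.     -0.0108]
0.15 [ 0.     -8.5944  0.      0.0062  0.     -0.0161]
0.185 [ -0.     -10.5997  -0.       0.0079   0.      -0.0197]
```

play_rows:
  plan: [0,-1.4,0,0.001,0,-0.0028,0,0,-2.9,0,0.0018,0,-0.0055,0,0,-4.3,0,0.0028,0,-0.0082,0,0,-5.7,0,0.0038,0,-0.0108,0,0,-7.2,0,0.005,0,-0.0135,0,0,-8.6,0,0.0062,0,-0.0161,0,0,-10.6,0,0.0079,0,-0.0197,0,0,-10.6,0,0.0079,0,-0.0197,0,0,-10.6,0,0.0079,0,-0.0197,0]

```text
clock: 5.15
position: [0.5917, 0.2206, 0.315]
ee_rot: [0.82, 0.564, -0.076, 0.053]
ft_force: [-1.1, -1.6, 3.3]
grip_width: 0.114
grasp_force: 30.4
```

Run:
```python
from h import *
np.set_printoptions(suppress=True,precision=4)
m=viewer.camera_model("wrist"); im=viewer.camera("wrist"); s=viewer.camera("scene"); cv2.imwrite("pics/w2.png",np.hstack([im[100:300,200:450],cv2.resize(s[130:230,310:435],(250,200),interpolation=cv2.INTER_CUBIC)])[:,:,::-1])
p,R=cur(); M=Rn.from_euler('z',PSI).as_matrix()[:2,:2].T
d=M@(p[:2]-hinge()); print(p,"r,a",np.hypot(*d),np.arctan2(-d[0],-d[1]), status.get_obs()["ft_force"])
b=tool(.415,.185)
print(rel(*b))
for a in (.35,.3,.25,.2,.15,.1,.07,.05,.03,.02,.01,0,-.01): print(a,rel(*tool(a,.185),base=b))
```

```text
[0.5917 0.2205 0.3149] r,a 0.1518905955510634 0.41593701269452904 [-0.5647 -1.053   3.8617]
[-0.0751  0.0138 -0.3946 -0.0001  0.0001  0.0003]
0.35 [-0.6851  0.     -3.6607  0.0003  0.0099 -0.0001]
0.3 [-1.212   0.     -6.4766  0.001   0.0174 -0.0002]
0.25 [-1.739   0.     -9.2925  0.002   0.025  -0.0004]
0.2 [ -2.266   -0.     -12.1084   0.0034   0.0324  -0.0006]
0.15 [ -2.7929   0.     -14.9243   0.0052   0.0398  -0.001 ]
0.1 [ -3.3199   0.     -17.7402   0.0074   0.0471  -0.0014]
0.07 [ -3.6361   0.     -19.4297   0.0088   0.0514  -0.0016]
0.05 [ -3.8469   0.     -20.5561   0.0098   0.0543  -0.0018]
0.03 [ -4.0577   0.     -21.6825   0.0109   0.0571  -0.002 ]
0.02 [ -4.163    0.     -22.2456   0.0115   0.0585  -0.0022]
0.01 [ -4.2684   0.     -22.8088   0.0121   0.0599  -0.0023]
0 [ -4.3738   0.     -23.372    0.0127   0.0613  -0.0024]
-0.01 [ -4.4792   0.     -23.9352   0.0133   0.0627  -0.0025]
```

View pics/w2.png

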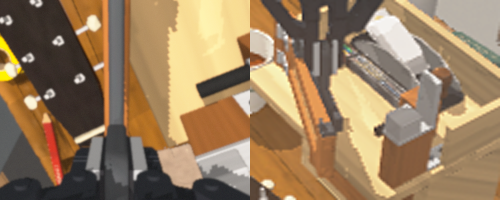

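The wrist and scene crops show the tab held between the pads and the bar raised. I'll swing the gate to about 0.2 rad and check clearance before the striker.

play_rows:
  plan: [-0.4,0,-2,0.0001,0.005,0,0,-0.7,0,-3.7,0.0003,0.01,-0.0001,0,-1,0,-5,0.0006,0.0137,-0.0001,0,-1.2,0,-6.5,0.001,0.0174,-0.0002,0,-1.5,0,-7.9,0.0015,0.0212,-0.0003,0,-1.7,0,-9.3,0.002,0.025,-0.0004,0,-2,0,-10.7,0.0027,0.0287,-0.0005,0,-2.3,0,-12.1,0.0034,0.0324,-0.0006,0,-2.3,0,-12.1,0.0034,0.0324,-0.0006,0,-2.3,0,-12.1,0.0034,0.0324,-0.0006,0]

```text
clock: 6.5
position: [0.6233, 0.2122, 0.3149]
ee_rot: [0.755, 0.649, -0.07, 0.061]
ft_force: [0.1, 0.4, 2.3]
grip_width: 0.111
grasp_force: 30.1
```

Run:
```python
from h import *
np.set_printoptions(suppress=True,precision=4)
p,R=cur(); M=Rn.from_euler('z',PSI).as_matrix()[:2,:2].T
d=M@(p[:2]-hinge()); a=np.arctan2(-d[0],-d[1]); print(p,"r,a",np.hypot(*d),a, status.get_obs()["ft_force"],rel(*tool(.2,.185)))
sm=viewer.camera_model("scene"); s=viewer.camera("scene")[:,:,::-1].copy()
c=cv2.resize(s[140:240,320:445],(800,600)[:1]+(640,),interpolation=cv2.INTER_CUBIC)[:600]
G=Rn.from_euler('z',PSI-a).as_matrix();g=-G[:,1];n=G[:,0];up=np.array([0,0,1.])
for b,col in((.22,(0,0,255)),(.185,(0,255,0)),(.15,(255,0,0)),(0,(255,0,255))):
  for h in (-.008,.008):
    gb=np.cos(b)*g+np.sin(b)*up;ub=-np.sin(b)*g+np.cos(b)*up
    X=np.r_[hinge(),.262]+.05*g+.178*gb+h*ub-.004*n; u,v=proj(sm,X); cv2.circle(c,(int((u-320)*6.4),int((v-140)*6.4)),4,col,1)
cv2.imwrite("pics/s3.png",c)
b=tool(.2,.185)
for a in (.15,.1,.07,.05,.03,.02,.01,0,-.01,-.02,-.03): print(a,rel(*tool(a,.185),base=b))
```

```text
[0.6233 0.2122 0.3149] r,a 0.15207983794618596 0.20061856512727047 [0.0706 0.449  2.2763] [-0.0268 -0.0037 -0.4178  0.0001  0.0001  0.0003]
0.15 [-0.527   0.     -2.8159  0.0002  0.0076 -0.    ]
0.1 [-1.0539  0.     -5.6318  0.0007  0.0152 -0.0001]
0.07 [-1.3701  0.     -7.3214  0.0013  0.0197 -0.0002]
0.05 [-1.5809  0.     -8.4477  0.0017  0.0227 -0.0003]
0.03 [-1.7917  0.     -9.5741  0.0022  0.0257 -0.0004]
0.02 [ -1.8971   0.     -10.1373   0.0024   0.0272  -0.0005]
0.01 [ -2.0025   0.     -10.7004   0.0027   0.0287  -0.0005]
0 [ -2.1079   0.     -11.2636   0.003    0.0302  -0.0006]
-0.01 [ -2.2133   0.     -11.8268   0.0033   0.0317  -0.0006]
-0.02 [ -2.3187   0.     -12.39     0.0036   0.0332  -0.0007]
-0.03 [ -2.4241   0.     -12.9532   0.0039   0.0347  -0.0007]
```

View pics/s3.png

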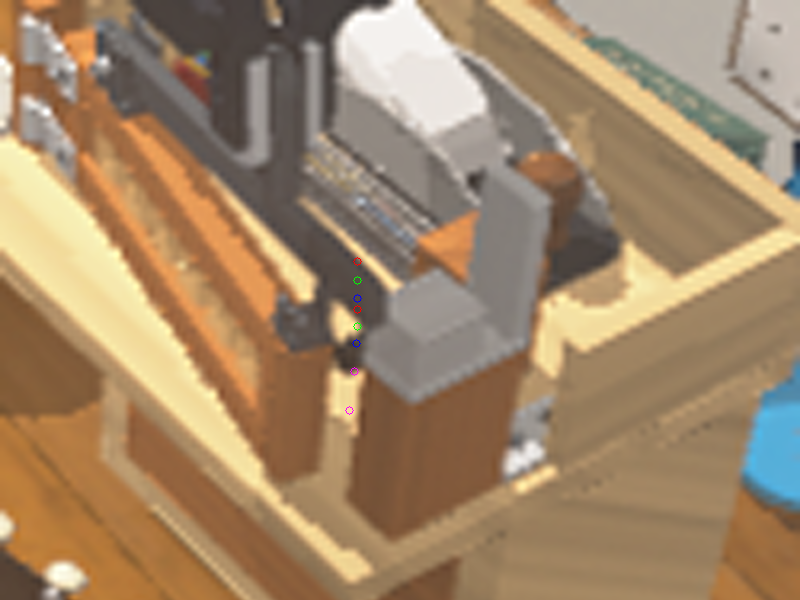

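In the scene crop the bar's end spans about (357,275) to (357,325), which matches 0.185 rad, so it will clear the striker. I'll continue slowly.

play_rows:
  plan: [-0.3,0,-1.4,0.0001,0.0038,0,0,-0.5,0,-2.8,0.0002,0.0076,0,0,-0.8,0,-4.2,0.0004,0.0114,0,0,-1.1,0,-5.6,0.0007,0.0152,-0.0001,0,-1.4,0,-7.3,0.0013,0.0197,-0.0002,0,-1.6,0,-8.4,0.0017,0.0227,-0.0003,0,-1.8,0,-9.6,0.0022,0.0257,-0.0004,0,-1.8,0,-9.6,0.0022,0.0257,-0.0004,0,-1.8,0,-9.6,0.0022,0.0257,-0.0004,0]

```text
clock: 7.68
position: [0.649, 0.2106, 0.3149]
ee_rot: [0.697, 0.711, -0.064, 0.066]
ft_force: [-2.2, 0.5, 1.9]
grip_width: 0.113
grasp_force: 30.2
```

```bash
cat >> h.py <<'E'
def rep(b):
    p,R=cur(); M=Rn.from_euler('z',PSI).as_matrix()[:2,:2].T; d=M@(p[:2]-hinge()); o=status.get_obs(); f=np.array(o["ft_force"])
    a=np.arctan2(-d[0],-d[1]); G=Rn.from_euler('z',PSI-a).as_matrix()
    exp=-(0.6+150*.17*max(0,.105-a))*.17/.152
    print("t",o["clock"],"r %.4f a %.4f z %.4f"%(np.hypot(*d),a,p[2]),"f n,g,z",(f@G[:,0]).round(2),(-f@G[:,1]).round(2),f[2].round(2),"buffer exp",exp.round(2)); return a
E
python3 - <<'E'
from h import *
np.set_printoptions(suppress=True,precision=4)
rep(0); b=tool(.03,.185); print(rel(*b))
for a in (.02,.01,0,-.01,-.02,-.03,-.04): print(a,rel(*tool(a,.185),base=b))
E
```

```text
t 7.675 r 0.1522 a 0.0313 z 0.3149 f n,g,z -2.18 -0.52 1.86 buffer exp -2.77
[-0.0287  0.0106 -0.3887  0.0002  0.0002  0.0002]
0.02 [-0.1054  0.     -0.5632  0.      0.0015 -0.    ]
0.01 [-0.2108 -0.     -1.1264  0.      0.003  -0.    ]
0 [-0.3162  0.     -1.6895  0.0001  0.0046 -0.    ]
-0.01 [-0.4216 -0.     -2.2527  0.0001  0.0061 -0.    ]
-0.02 [-0.527   0.     -2.8159  0.0002  0.0076 -0.    ]
-0.03 [-0.6324 -0.     -3.3791  0.0003  0.0091 -0.0001]
-0.04 [-0.7378 -0.     -3.9423  0.0004  0.0106 -0.0001]
```

play_rows:
  plan: [-0.1,0,-0.6,0,0.0015,0,0,-0.2,0,-1.1,0,0.003,0,0,-0.3,0,-1.7,0.0001,0.0046,0,0,-0.4,0,-2.0,0.0001,0.0053,0,0,-0.4,0,-2.0,0.0001,0.0053,0,0]

```text
clock: 8.3
position: [0.6543, 0.2107, 0.3149]
ee_rot: [0.684, 0.723, -0.063, 0.068]
ft_force: [-2.5, 0.9, 2.9]
grip_width: 0.115
grasp_force: 30.2
```

```bash
python3 -c "
from h import *
rep(0)"
```

```text
t 8.3 r 0.1523 a -0.0037 z 0.3149 f n,g,z -2.42 -1.07 2.9 buffer exp -3.77
```

play_rows:
  plan: [-0.05,0,-0.3,0,0.0008,0,0,-0.1,0,-0.6,0,0.0015,0,0,-0.15,0,-0.8,0,0.0022,0,0,-0.15,0,-0.8,0,0.0022,0,0]

```text
clock: 8.8
position: [0.6565, 0.2109, 0.3149]
ee_rot: [0.679, 0.728, -0.063, 0.068]
ft_force: [-3.1, 1.1, 2.5]
grip_width: 0.113
grasp_force: 30.2
```

```bash
python3 -c "
from h import *
rep(0)"
```

```text
t 8.8 r 0.1523 a -0.0179 z 0.3149 f n,g,z -3.06 -1.36 2.48 buffer exp -4.18
```

play_rows:
  plan: [-0.05,0,-0.3,0,0.0007,0,0,-0.1,0,-0.6,0,0.0014,0,0,-0.1,0,-0.6,0,0.0014,0,0]

```text
clock: 9.18
position: [0.6579, 0.211, 0.3149]
ee_rot: [0.675, 0.732, -0.062, 0.068]
ft_force: [-4.0, 2.0, 1.3]
grip_width: 0.112
grasp_force: 30.1
```

```bash
python3 -c "
from h import *
rep(0)"
```

```text
t 9.175 r 0.1523 a -0.0274 z 0.3149 f n,g,z -3.83 -2.33 1.29 buffer exp -4.45
```

play_rows:
  plan: [-0.05,0,-0.3,0,0.0007,0,0,-0.05,0,-0.3,0,0.0007,0,0]

```text
clock: 9.43
position: [0.6586, 0.211, 0.3149]
ee_rot: [0.673, 0.734, -0.062, 0.068]
ft_force: [-3.5, 1.4, 2.0]
grip_width: 0.117
grasp_force: 30.1
```

```bash
python3 -c "
from h import *
rep(0)"
```

```text
t 9.425 r 0.1523 a -0.0320 z 0.3149 f n,g,z -3.33 -1.68 2.03 buffer exp -4.58
```

Only noise so far, with no contact yet. I'll go on.

play_rows:
  plan: [-0.05,0,-0.3,0,0.0007,0,0,-0.05,0,-0.3,0,0.0007,0,0]

```text
clock: 9.68
position: [0.6589, 0.211, 0.3149]
ee_rot: [0.671, 0.735, -0.063, 0.068]
ft_force: [-6.9, 0.4, 1.5]
grip_width: 0.112
grasp_force: 30.4
```

```bash
python3 -c "
from h import *
rep(0)"
```

```text
t 9.675 r 0.1523 a -0.0335 z 0.3149 f n,g,z -6.8 -1.0 1.47 buffer exp -4.62
```

play_rows:
  plan: [-0.05,0,-0.3,0,0.0007,0,0,-0.05,0,-0.3,0,0.0007,0,0]

```text
clock: 9.93
position: [0.659, 0.211, 0.3149]
ee_rot: [0.669, 0.737, -0.063, 0.068]
ft_force: [-11.4, -0.8, 2.5]
grip_width: 0.112
grasp_force: 32.0
```

```bash
python3 -c "
from h import *
rep(0)"
```

```text
t 9.925 r 0.1523 a -0.0341 z 0.3149 f n,g,z -11.44 -0.27 2.45 buffer exp -4.64
```

Contact with the back plate is at a ≈ -0.033, with about 8 N excess at the tab. I'll back off to the slot middle, at a ≈ -0.0235.

play_rows:
  plan: [0.1,0,0.5,0,-0.0013,0,0,0.2,0,1,0,-0.0027,0,0,0.2,0,1,0,-0.0027,0,0]

```text
clock: 10.3
position: [0.6573, 0.2109, 0.3149]
ee_rot: [0.676, 0.731, -0.063, 0.068]
ft_force: [-2.4, 2.1, 0.7]
grip_width: 0.112
grasp_force: 30.1
```

Run:
```python
from h import *
np.set_printoptions(suppress=True,precision=4)
a=rep(0); b=tool(a,.185); print(rel(*b))
for bb in (.16,.14,.12,.1,.08,.06,.04,.02,0,-.01): print(bb,rel(*tool(a,bb),base=b))
```

```text
t 10.3 r 0.1523 a -0.0233 z 0.3149 f n,g,z -2.24 -2.28 0.7 buffer exp -4.33
[ 0.0131  0.0118 -0.084   0.0003 -0.      0.0002]
0.16 [-0.      1.4324 -0.     -0.0008  0.      0.0028]
0.14 [-0.      2.5783 -0.     -0.0014 -0.      0.005 ]
0.12 [-0.      3.7242  0.     -0.0019 -0.      0.0072]
0.1 [-0.      4.8701  0.     -0.0024 -0.      0.0095]
0.08 [-0.      6.0161  0.     -0.0029 -0.      0.0117]
0.06 [-0.      7.162  -0.     -0.0033 -0.      0.014 ]
0.04 [-0.      8.3079  0.     -0.0036  0.      0.0162]
0.02 [-0.      9.4538 -0.     -0.0039 -0.      0.0185]
0 [-0.     10.5997  0.     -0.0042 -0.      0.0208]
-0.01 [-0.     11.1727  0.     -0.0043  0.      0.0219]
```

play_rows:
  plan: [0,1.4,0,-0.0008,0,0.0028,0,0,2,0,-0.0011,0,0.004,0,0,2.6,0,-0.0014,0,0.005,0,0,3.2,0,-0.0017,0,0.0061,0,0,3.7,0,-0.0019,0,0.0072,0,0,4.3,0,-0.0022,0,0.0083,0,0,4.3,0,-0.0022,0,0.0083,0]

```text
clock: 11.18
position: [0.6576, 0.2072, 0.3071]
ee_rot: [0.678, 0.733, -0.037, 0.04]
ft_force: [-3.2, 3.3, -0.4]
grip_width: 0.115
grasp_force: 30.0
```

```bash
python3 -c "
from h import *
rep(0)"
```

```text
t 11.175 r 0.1560 a -0.0229 z 0.3071 f n,g,z -2.88 -3.56 -0.41 buffer exp -4.32
```

play_rows:
  plan: [0,0.6,0,-0.0003,0,0.0011,0,0,1.2,0,-0.0006,0,0.0023,0,0,1.7,0,-0.0009,0,0.0034,0,0,2.3,0,-0.0011,0,0.0045,0,0,2.9,0,-0.0014,0,0.0056,0,0,3.4,0,-0.0017,0,0.0067,0,0,3.4,0,-0.0017,0,0.0067,0]

```text
clock: 12.05
position: [0.6578, 0.2048, 0.3007]
ee_rot: [0.679, 0.734, -0.017, 0.019]
ft_force: [-2.6, 2.4, 0.3]
grip_width: 0.112
grasp_force: 29.9
```

Run:
```python
from h import *
np.set_printoptions(suppress=True,precision=4)
a=rep(0)
for bb in (.05,.03,.015,0): print(bb,rel(*tool(a,bb)))
```

```text
t 12.05 r 0.1585 a -0.0232 z 0.3007 f n,g,z -2.42 -2.62 0.31 buffer exp -4.33
0.05 [ 0.0184  0.0232 -0.0793  0.0003 -0.      0.0002]
0.03 [ 0.0192  1.1691 -0.0791 -0.0004 -0.      0.0024]
0.015 [ 0.0198  2.0286 -0.079  -0.0008 -0.      0.0041]
0 [ 0.0204  2.888  -0.0788 -0.0012 -0.      0.0058]
```

play_rows:
  plan: [0,0.6,0,-0.0002,0,0.0012,0,0,1.2,0,-0.0004,0,0.0023,0,0,1.7,0,-0.0006,0,0.0033,0,0,2.1,0,-0.0008,0,0.004,0,0,2.1,0,-0.0008,0,0.004,0]

```text
clock: 12.68
position: [0.658, 0.2035, 0.2968]
ee_rot: [0.679, 0.734, -0.005, 0.005]
ft_force: [-2.3, -0.2, 0.4]
grip_width: 0.113
grasp_force: 30.0
```

```bash
python3 -c "
from h import *
rep(0)"
```

```text
t 12.675 r 0.1597 a -0.0236 z 0.2968 f n,g,z -2.31 -0.02 0.38 buffer exp -4.34
```

play_rows:
  plan: [0,0.3,0,-0.0001,0,0.0006,0,0,0.5,0,-0.0002,0,0.0011,0,0,0.5,0,-0.0002,0,0.0011,0]

```text
clock: 13.05
position: [0.6581, 0.2033, 0.2961]
ee_rot: [0.679, 0.734, -0.002, 0.002]
ft_force: [-3.4, -0.8, 4.2]
grip_width: 0.114
grasp_force: 30.5
```

```bash
python3 -c "
from h import *
rep(0)"
```

```text
t 13.05 r 0.1599 a -0.0241 z 0.2961 f n,g,z -3.47 0.49 4.2 buffer exp -4.35
```

The bar is home on its rest, with 4 N downward reaction. I'll ease the gate out onto the striker and release.

play_rows:
  plan: [0,0,0.2,0,-0.0005,-0.0005,0,0,0,0.4,0,-0.001,-0.0005,0,0,0,0.4,0,-0.001,-0.0005,0.3,0,0,0.4,0,-0.001,-0.0005,0.6,0,0,0.4,0,-0.001,-0.0005,0.6,0,0,0.4,0,-0.001,-0.0005,0.6,0,0,0.4,0,-0.001,-0.0005,0.6]

```text
clock: 13.92
position: [0.6569, 0.2035, 0.2962]
ee_rot: [0.681, 0.732, -0.002, 0.002]
ft_force: [-0.2, -1.0, 0.8]
grip_width: 0.603
grasp_force: 0.0
```

```bash
python3 -c "
from h import *
rep(0); print(status.get_obs()['grip_width'])"
```

```text
t 13.925 r 0.1597 a -0.0169 z 0.2962 f n,g,z -0.31 0.93 0.79 buffer exp -4.15
0.6025064605497522
```

play_rows:
  plan: [0,0,0,0,0,-0.01,0.6,0,0,0,0,0,-0.03,0.6,0,0,0,0,0,-0.06,0.6,0,0,0,0,0,-0.1,0.6,0,0,0,0,0,-0.13,0.6,0,0,0,0,0,-0.13,0.6,0,0,0,0,0,-0.13,0.6,0,0,0,0,0,-0.13,0.6]

```text
clock: 14.92
position: [0.6567, 0.2039, 0.4252]
ee_rot: [0.681, 0.732, -0.002, 0.002]
ft_force: [0.3, -0.1, -0.0]
grip_width: 0.598
grasp_force: 0.0
```

Run:
```python
from h import *
s=viewer.camera("scene");w=viewer.camera("wrist")
A=cv2.resize(s[130:230,310:435],(500,400),interpolation=cv2.INTER_CUBIC);B=cv2.resize(w[100:300,240:390],(300,400))
cv2.imwrite("pics/f.png",np.hstack([A,B])[:,:,::-1])
```

```text
(no output)
```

View pics/f.png

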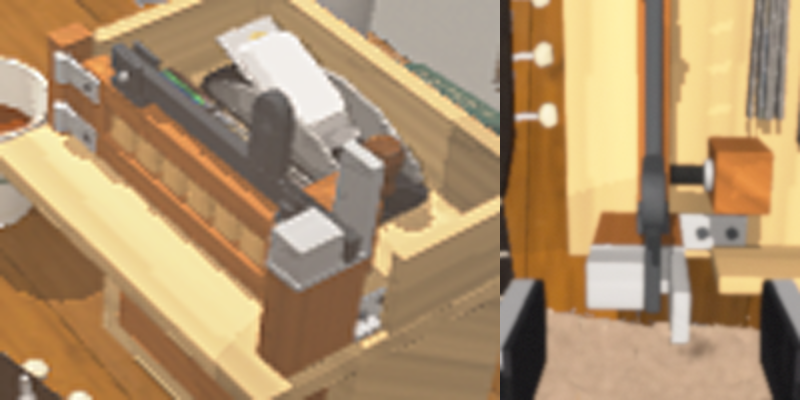

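The gate is shut. In the left crop the bar lies level in the slot between the striker (305,235) and the back plate (360,200). The right crop shows its end at (652,290), against the back of the striker. Nothing is touching the robot.

```bash
python3 -c "
from workcell import manip
print(manip.hand_in())"
```

```text
the job is handed in; nothing more can be done
None
```

The gate is shut and latched, with the bar home in the catch slot and the gripper clear. The job was handed in at about 15 s; the bar touched the back plate only lightly, at an estimated 6 N.

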